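# Stroke-check the sprung plate of a lapping pot

## Task

Check that the sprung plate in the small blue pot runs its full stroke: of the three flat-footed pressers standing on the bench take the middle-sized one, which fits inside the pot, and push the plate with it squarely and level all the way down to its stop, and hold it there for about a second. Then let the plate spring back up and stand the presser upright on the bench beside the pot, without dropping it.

Things in the scene. Friction and masses are not known exactly. Their poses are not given: they have to be found in the camera images.
- presser_mid (a point): Centre (on the axis, half-way up) of the middle-sized presser, loose, 115 mm tall, about 0.3 kg, standing upright: round flat aluminium foot 76 mm across and 16 mm thick, steel stem 22 mm across, on top a black cylindrical handle 34 mm across, 55 mm long. z points up its axis; its underside is 57.5 mm below this point, the middle of the handle 30 mm above it.
- platen: The sprung steel plate in the pot, 94 mm across; origin at the centre of its top face, z up (its normal). The top is 46 mm above the bench at rest, 28 mm when fully down; pressed off-centre by something small it rocks up to 15 degrees. The pot is fixed, blue, round, 112 mm across outside, 102 mm inside, its rim 64 mm above the bench, its base flange 132 mm across.
- plate (a joint): How far the plate is pressed down, in m: 0 at rest (up), 0.018 at its stop. Its spring pushes back with about 6 N at the top and about 13 N at the stop.
- presser: The same presser, origin at the centre of the underside of its foot, z up its axis. Two bystander pressers have the same height, stem and handle but a foot 40 mm or 116 mm across (one too small, one too wide for the pot). The three pressers and the pot stand in any order, at least 125 mm apart between axes.

How it is judged:
By the outcome, as a careful person would: the job done as asked, in the order asked, and still so for the second after the job is handed in, with the robot touching nothing.
It also fails if it takes over 45 s, if anything falls off the work surface, if the arm or the gripper's body presses on something with over 40 N, if the wrist force passes 120 N, or if a joint passes its speed limit or range.

## Robot

A 6-joint arm with a two-finger parallel gripper is mounted at the origin on the work surface. World frame = base frame: x ahead of the robot, y to its left, z up, the work surface at z = 0. Lengths are in mm, angles in rad, forces in N, time in s.
With the tool pointing down it reaches from about 350 to 775 mm from the base axis. Payload 7.3 kg.
Tool frame: the origin (TCP) lies midway between the tips of the shut fingers; the grasp point (between the pads) lies 19 mm behind it (bot.hold_point_z is the distance from the TCP to the grasp point, in mm); z points along the fingers, y is the direction in which the jaws open and shut (so a half turn about z gives the same grasp; the last joint's range is limited). The gripper opens to 92 mm and grips with 3 to 60 N. Pads are 19 mm wide; open, the fingers measure 130 mm over their backs; the gripper's body (75 mm by 190 mm) begins 47 mm behind the grasp point.
Start: joints at [-1.476, 0.342, 1.524, -0, 1.275, -0.146], TCP at [125.223, -509.867, 226.741] pointing down, gripper open.
Joint ranges: [-2.53, 2.53], [-0.77, 2.02], [0.04, 2.7], [-1, 4.14], [0.28, 2.66], [-3.11, 3.11]. Speed limits (rad/s): [2.57, 2.57, 3.14, 3.14, 3.14, 3.14].

## Interface

Orientations are given as [roll, pitch, yaw] about the fixed x, y, z axes, in that order (R = Rz(yaw) Ry(pitch) Rx(roll)).
In Python, from plant import bot gives the robot as it stands.
- The arm moves only by the tool servo_tool, never from a script. Its argument "series" is a list of rows, each a list of 5 numbers: the opening, from 0 (shut) to 1 (fully open), then the shift along the tool's x, y, z each as a share of 50 mm, from -1 to 1, then the turn about the tool's z as a share of 90 degrees, from -1 to 1. In form: [[gripper, tx, ty, tz, spin], ...]. A call has 1 to 20 rows; each row shifts and turns the commanded pose from where the row before left it, along the tool's axes as they then stand; what a row does not reach is not made up. A row lasts 1/8 s, in which the tool goes at most 62.5 mm and 10.7 degrees, less where a joint would pass 70% of its speed; a pose out of reach is approached as far as the arm can. A call with a number of a shift or a turn outside -1 to 1 is refused whole. A call with a gripper value outside its range is refused whole. The fingers move at their own pace and stop on an object; the grip force is fixed at half the most. Time passes only in rows, so rows that do not move let the fingers close. It gives the time, the measured TCP pose, the force and the opening at its end, in the units of the state.
- bot.get_obs(): the state, without advancing time (a new reading comes with each control period).
- bot.capture(name): name is "side" or "top" or "wrist"; returns the picture (480x640x3 uint8, red, green, blue); there is no depth.
- bot.camera_model(name): a dict with "mtx" (3x3 intrinsics, pixels), "distortion" ([k1, k2, p1, p2, k3] as OpenCV has them; the pictures are not rectified), "world_from_camera" (4x4, takes a point from camera to world coordinates). Camera axes: x right, y up, looking along -z (the intrinsics and any distortion apply to the point x, -y, -z); pixel columns grow to the right and rows downward; lengths in mm; the calibration is good to about 2 mm. A picture is of the moment at which its call begins: read the wrist's pose just before it. camera_model takes no time and is no camera call; for the wrist camera it gives the pose at the moment of the call.
- bot.close_job(): hands the job in, once; it reports no verdict.
Trained networks look in the newest picture that a camera, given by its name, has taken for a name from the list of things; names that differ only in an ending like _2 or _b are one class to them, and where a whole thing is asked for, a point or a joint stands for the part that bears it (a point fixed in the world has none). Each returns a list of dicts, best first, with "p" (0 to 1); they miss things now and then, are a little off and sometimes report something else, mostly with a low value. They report only what shows in the picture. A call takes as long as a camera call.
- bot.outline_of(camera, label): "mask" (480x640 bool, what is visible of it).
- bot.pinpoint(camera, label): "point" ([x, y, z] in mm, in the coordinates of the camera as it stood for that picture, good to about 4 mm: a listed point, or the origin of a listed thing).
The state is a dict: "time": time; "joint_positions": joint angles; "dq": joint speeds; "tau": joint torques, N m; "tool_pos": TCP position; "tcp_rot": TCP orientation; "contact_force": force on the tool from outside, world axes, zero at the start; "moment": the same for the moment, N m; "grip_width": finger opening in mm.
Only numpy, scipy, OpenCV 4.12 (cv2) and the standard library are available. Lean on these libraries where they do the work, as an engineer would, in place of code of your own. Each camera call takes 0.05 s, during which the arm holds its last target.

## Working session

There is one attempt and no reset: what is moved stays moved. The work goes in short steps, Python scripts to look and compute and a tool call to move; the robot and the scene stay as the last step left them, time stands still between calls to the robot, and variables do not carry over. Pictures are saved under pics/ and viewed, and the job is handed in when it is done.

Besides the shell and the picture viewer there is one more tool, called after ">>>" in YAML: its name, and indented under it one key for each argument. servo_tool: Moves the arm, as the interface text tells. Shift numbers are shares of 50 mm and turn numbers shares of 90 degrees, none past 1 either way. Its arguments: {"type":"object","properties":{"series":{"type":"array"}},"required":["series"]}

```bash
mkdir -p pics; ls
python3 - <<'E'
from plant import bot
import cv2,numpy as np
o=bot.get_obs();print(o)
for c in ["side","top"]:
    im=bot.capture(c);cv2.imwrite(f"pics/{c}1.png",im[:,:,::-1])
    m=bot.camera_model(c);T=np.array(m["world_from_camera"]);print(c,T.round(3).tolist(),m["mtx"],m["distortion"])
    for l in ["presser_mid","platen","presser"]:
        for d in bot.pinpoint(c,l):
            p=np.array(d["point"]);print(c,l,round(d["p"],2),(T[:3,:3]@p+T[:3,3]).round(1))
print(bot.get_obs()["time"])
E
```

```text
pics
{'time': 0.0, 'joint_positions': array([-1.47599743e+00,  3.42718919e-01,  1.52504971e+00,  2.50923855e-05,
        1.27537429e+00, -1.45983522e-01]), 'dq': array([ 0.00132726, -0.00018472,  0.00097546,  0.00066316, -0.00097641,
        0.00042028]), 'tau': array([-1.27979915e-04, -4.31240451e+01, -2.44220620e+01,  7.18770898e-02,
        5.59611549e-02, -1.09562422e-04]), 'tool_pos': array([ 125.19073151, -509.4287337 ,  226.03552326]), 'tcp_rot': array([-3.14006237e+00, -2.49248701e-04,  2.40774909e-01]), 'contact_force': array([ 0.30100311, -0.47811541, -0.23077273]), 'moment': array([-0.0014113 , -0.02127431, -0.03452276]), 'grip_width': 91.71875983521103}
side [[-0.669, 0.409, -0.621, 165.487], [-0.743, -0.385, 0.547, 378.169], [-0.015, 0.827, 0.561, 457.482], [0.0, 0.0, 0.0, 1.0]] [[535.84657247   0.         317.46473903]
 [  0.         535.84657247 240.14973322]
 [  0.           0.           1.        ]] [-0.07310011  0.          0.          0.          0.        ]
side presser_mid 0.84 [459.7 201.4  56.2]
side platen 0.7 [ 475.6 -189.5   45.7]
side presser 0.76 [462.  197.8   1.6]
top [[0.045, 0.979, -0.201, 382.892], [-0.999, 0.043, -0.013, -2.25], [-0.004, 0.201, 0.98, 904.778], [0.0, 0.0, 0.0, 1.0]] [[604.79114044   0.         323.51670387]
 [  0.         604.79114044 230.77554151]
 [  0.           0.           1.        ]] [-0.08967109  0.          0.          0.          0.        ]
top presser_mid 0.75 [462.3 195.1  60.6]
top platen 0.67 [ 474.2 -191.1   45.9]
top presser 0.81 [463.3 198.4  -1.9]
0.4
```

View pics/top1.png

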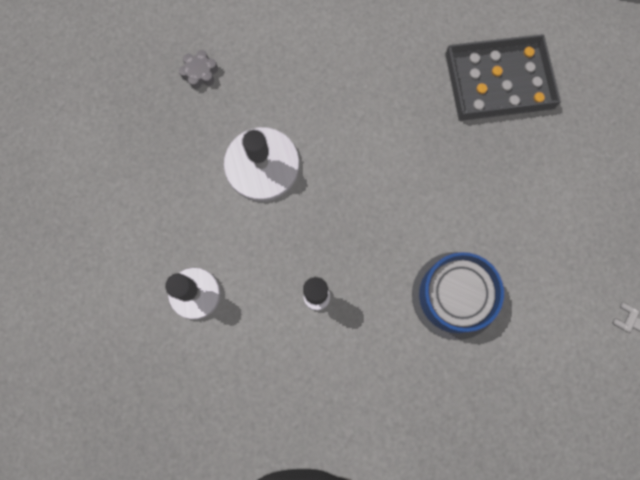

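View pics/side1.png

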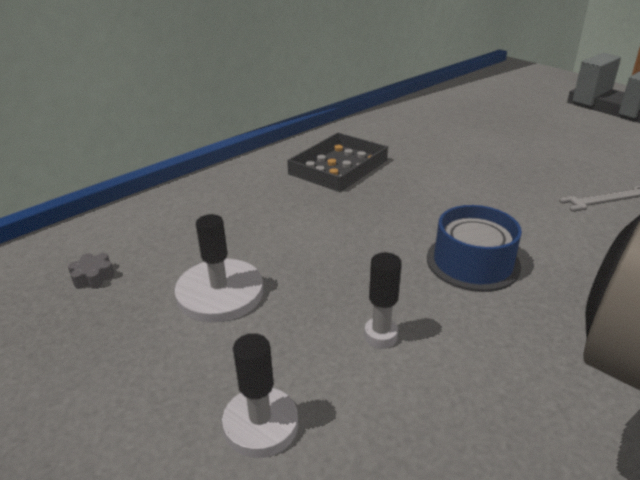

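The top view shows the medium presser with its foot at about (193,294), the small one at (317,297), the wide one at (262,163) and the pot at (462,293). The networks picked the right presser. I'll refine the positions geometrically.

```bash
cat > h.py <<'E'
from plant import bot
import cv2,numpy as np
def proj(c,P,m=None):
    m=m or bot.camera_model(c);T=np.array(m["world_from_camera"]);P=np.atleast_2d(P).astype(float)
    q=(P-T[:3,3])@T[:3,:3];q=q*[1,-1,-1]
    return cv2.projectPoints(q,np.zeros(3),np.zeros(3),np.array(m["mtx"]),np.array(m["distortion"]))[0][:,0]
def circ(x,y,z,r,n=90):
    a=np.linspace(0,2*np.pi,n);return np.c_[x+r*np.cos(a),y+r*np.sin(a),z+0*a]
def draw(im,c,circs,m=None):
    for k in circs: cv2.polylines(im,[np.int32(proj(c,circ(*k),m).round())],True,(255,0,255),1)
    return im
def ray(c,px,z):
    m=bot.camera_model(c);T=np.array(m["world_from_camera"])
    u=cv2.undistortPoints(np.array([[px]],float),np.array(m["mtx"]),np.array(m["distortion"]))[0,0]
    d=T[:3,:3]@[u[0],-u[1],-1];return T[:3,3]+d*(z-T[2,3])/d[2]
E
python3 - <<'E'
from h import *
for c in ["top","side"]:
    im=cv2.imread(f"pics/{c}1.png")
    draw(im,c,[(462,198,16,38),(462,198,0,38),(462,198,115,17),(475,-190,46,47),(475,-190,64,56),(475,-190,64,51)])
    a=(im[210:350,150:520] if c=="top" else im[190:470,200:540])
    cv2.imwrite(f"pics/{c}_ov1.png",cv2.resize(a,None,fx=2,fy=2,interpolation=cv2.INTER_CUBIC))
E
```

```text
(no output)
```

View pics/top_ov1.png

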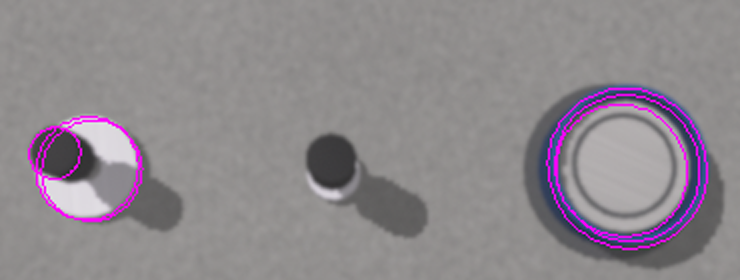

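View pics/side_ov1.png

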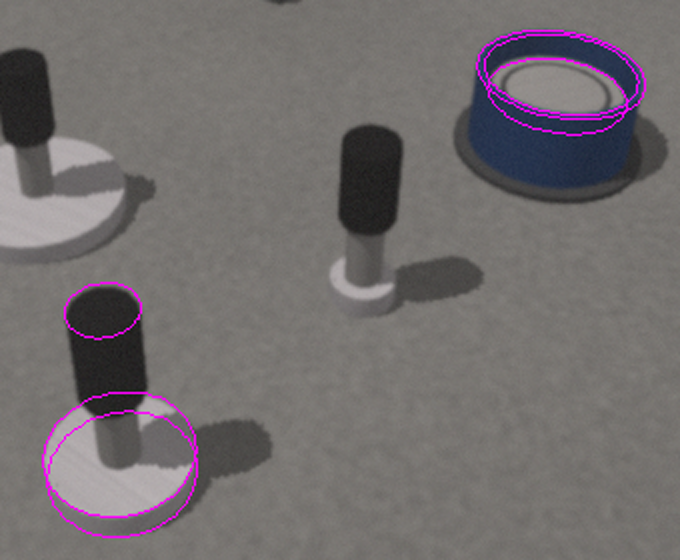

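The presser overlay fits to about 2 mm. The pot looks nearer (477,-187). I'll move over the pot, look with the wrist camera, then go on to the presser.

>>> servo_tool:
  series:
    - [1, 0, 0, 0, 0.0766]
    - [1, 0, 0, 0, 0.0766]
    - [1, 0.7, -0.65, 0, 0]
    - [1, 0.7, -0.65, 0, 0]
    - [1, 0.7, -0.65, 0, 0]
    - [1, 0.7, -0.65, 0, 0]
    - [1, 0.7, -0.65, 0, 0]
    - [1, 0.7, -0.65, 0, 0]
    - [1, 0.7, -0.65, 0, 0]
    - [1, 0.7, -0.65, 0, 0]
    - [1, 0.7, -0.65, 0, 0]
    - [1, 0.7, -0.65, 0, 0]
    - [1, 0, 0, 0, 0]
    - [1, 0, 0, 0, 0]
    - [1, 0, 0, 0, 0]

```text
time: 2.28
tool_pos: [474.5, -185.7, 226.8]
tcp_rot: [3.141, 0.0, -0.001]
contact_force: [0.2, 0.6, -0.7]
grip_width: 91.7
```

Run:
```python
from h import *
o=bot.get_obs();print(o["time"],o["tool_pos"],o["tcp_rot"],o["joint_positions"].round(3))
m=bot.camera_model("wrist");im=bot.capture("wrist")[:,:,::-1].copy()
T=np.array(m["world_from_camera"]);print(T.round(3))
for d in bot.pinpoint("wrist","platen"): print(d["p"],T[:3,:3]@d["point"]+T[:3,3])
draw(im,"wrist",[(477,-187,46,47),(477,-187,64,56)],m);cv2.imwrite("pics/w1.png",im)
```

```text
2.275 [ 474.45890782 -185.66631841  226.76259453] [ 3.14131555e+00  2.26548668e-04 -1.27470679e-03] [-0.523  0.314  1.566 -0.     1.262  1.049]
[[-3.00000e-03  9.58000e-01  2.86000e-01  5.51979e+02]
 [-1.00000e+00 -3.00000e-03 -1.00000e-03 -1.86178e+02]
 [-1.00000e-03 -2.86000e-01  9.58000e-01  3.86201e+02]
 [ 0.00000e+00  0.00000e+00  0.00000e+00  1.00000e+00]]
0.6 [ 476.24452862 -193.72501447   51.89580496]
```

View pics/w1.png

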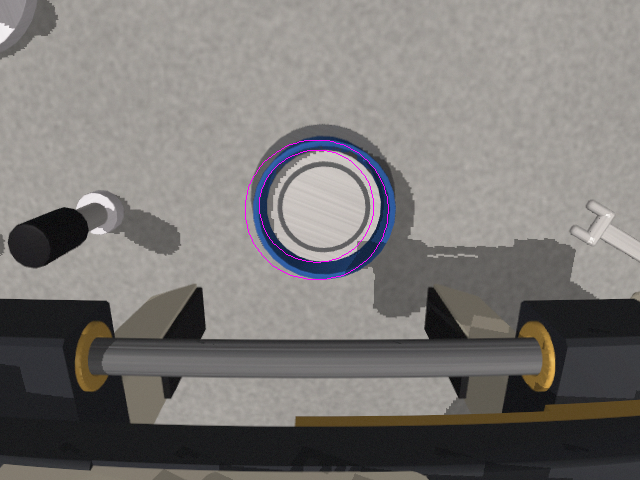

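Run:
```python
from h import *
from scipy.optimize import least_squares
mods={}
for c in ["top","side","wrist"]:
    im=bot.capture(c);m=bot.camera_model(c)
    hsv=cv2.cvtColor(im,cv2.COLOR_RGB2HSV);b=cv2.inRange(hsv,(105,120,40),(128,255,255))
    if c=="top": b[:,:380]=0
    if c=="side": b[:150]=0; b[:,:400]=0;b[:,540:]=0
    if c=="wrist": b[300:]=0
    hh=cv2.findContours(b,cv2.RETR_EXTERNAL,cv2.CHAIN_APPROX_NONE)[0];k=max(hh,key=cv2.contourArea)
    hull=np.zeros(b.shape,np.uint8);cv2.fillPoly(hull,[cv2.convexHull(k)],1)
    # silhouette of cylinder z 6..64 r56
    def sil(p):
        z0=8
        P=np.r_[circ(p[0],p[1],64,56),circ(p[0],p[1],z0,56)]
        return cv2.convexHull(proj(c,P,m).astype(np.float32))
    from itertools import product
    best=None
    def iou(p):
        s=np.zeros(b.shape,np.uint8);cv2.fillPoly(s,[np.int32(sil(p)*16)],1,shift=4)
        return (s&hull).sum()/(s|hull).sum()
    ps=[(x,y) for x in np.arange(466,487,1.) for y in np.arange(-200,-179,1.)]
    v=[iou(p) for p in ps];i=np.argmax(v);print(c,ps[i],v[i],cv2.boundingRect(k))
    for l in ["platen"]:
        T=np.array(m["world_from_camera"])
        for d in bot.pinpoint(c,l): print(d["p"],(T[:3,:3]@d["point"]+T[:3,3]).round(1))
    cv2.imwrite(f"pics/b_{c}.png",b)
```

```text
top (np.float64(485.0), np.float64(-183.0)) 0.05024487574823145 (423, 303, 28, 26)
0.86 [ 475.5 -191.4   47.3]
side (np.float64(478.0), np.float64(-191.0)) 0.7842013888888889 (436, 212, 84, 71)
0.95 [ 476.6 -190.2   46.5]
wrist (np.float64(477.0), np.float64(-193.0)) 0.9797811166759414 (254, 137, 142, 143)
0.62 [ 477.5 -190.9   51.9]
```

>>> servo_tool:
  series:
    - [1, -0.03, -0.96, 0, 0]
    - [1, -0.03, -0.96, 0, 0]
    - [1, -0.03, -0.96, 0, 0]
    - [1, -0.03, -0.96, 0, 0]
    - [1, -0.03, -0.96, 0, 0]
    - [1, -0.03, -0.96, 0, 0]
    - [1, -0.03, -0.96, 0, 0]
    - [1, -0.03, -0.96, 0, 0]
    - [1, 0, 0, 0, 0]
    - [1, 0, 0, 0, 0]
    - [1, 0, 0, 0, 0]

```text
time: 4.05
tool_pos: [463.3, 198.0, 226.7]
tcp_rot: [3.141, 0.0, -0.001]
contact_force: [-0.6, 0.2, -0.5]
grip_width: 91.6
```

Run:
```python
from h import *
o=bot.get_obs();print(o["time"],o["tool_pos"],o["tcp_rot"],o["joint_positions"].round(3))
m=bot.camera_model("wrist");im=bot.capture("wrist")[:,:,::-1].copy()
T=np.array(m["world_from_camera"])
for l in ["presser_mid","presser"]:
  for d in bot.pinpoint("wrist",l): print(l,d["p"],T[:3,:3]@d["point"]+T[:3,3])
draw(im,"wrist",[(462,198,16,38),(462,198,115,17),(462,198,60,17)],m);cv2.imwrite("pics/w2.png",im)
im=bot.capture("top")[:,:,::-1].copy()
for c in ["top","side"]:
    im=bot.capture(c)[:,:,::-1].copy()
    draw(im,c,[(477,-191,46,47),(477,-191,64,56)]);x,y=(400,230) if c=="top" else (410,180)
    cv2.imwrite(f"pics/{c}2.png",cv2.resize(im[y:y+120,x:x+130],None,fx=4,fy=4,interpolation=cv2.INTER_CUBIC))
```

```text
4.05 [463.27747872 198.04867312 226.7037531 ] [ 3.14121867e+00  6.55329804e-05 -1.37917153e-03] [ 0.252  0.303  1.581 -0.     1.258  1.824]
presser_mid 0.58 [463.20609034 196.18667848  55.86220537]
presser 0.88 [466.56158113 202.00738918   2.59805224]
```

View pics/w2.png

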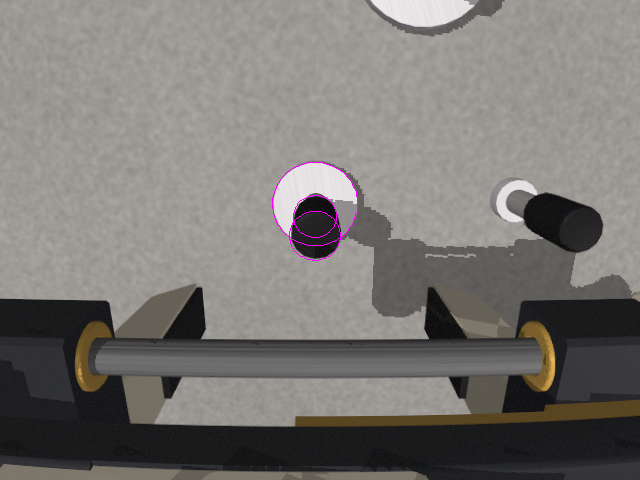

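View pics/top2.png

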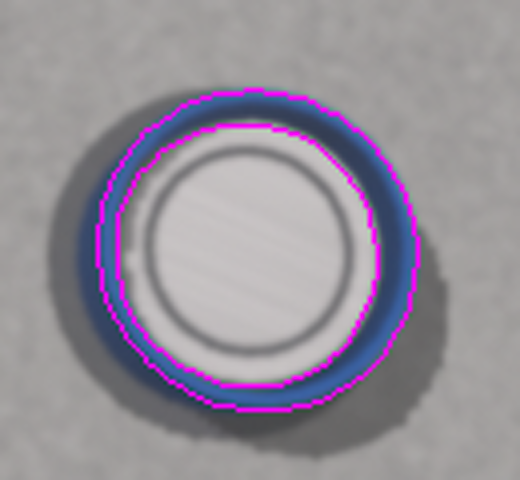

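View pics/side2.png

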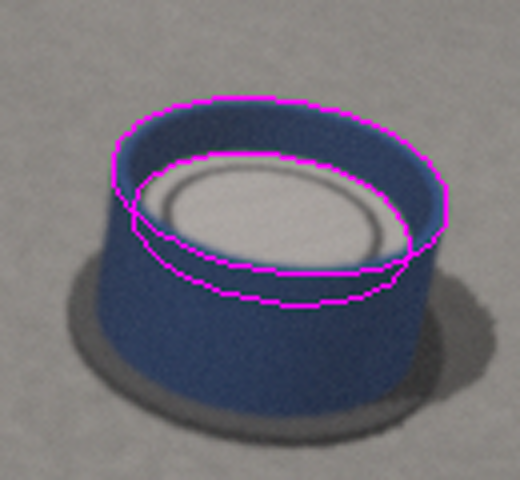

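The overlays fit both: pot at about (477,-191) and presser at about (462.5,198), foot at pixels (315,205) in the wrist view. Descending to grasp.

>>> servo_tool:
  series:
    - [1, -0.01, 0, 0.52, 0]
    - [1, -0.01, 0, 0.52, 0]
    - [1, 0, 0, 0.52, 0]
    - [1, 0, 0, 0.52, 0]
    - [1, 0, 0, 0.52, 0]
    - [1, 0, 0, 0.52, 0]
    - [1, 0, 0, 0, 0]
    - [1, 0, 0, 0, 0]
    - [0.7, 0, 0, 0, 0]
    - [0.6, 0, 0, 0, 0]
    - [0.5, 0, 0, 0, 0]
    - [0.4, 0, 0, 0, 0]
    - [0.3, 0, 0, 0, 0]
    - [0.2, 0, 0, 0, 0]
    - [0, 0, 0, 0, 0]
    - [0, 0, 0, 0, 0]
    - [0, 0, 0, 0, 0]

```text
time: 6.48
tool_pos: [461.9, 199.1, 70.5]
tcp_rot: [3.141, 0.001, 0.0]
contact_force: [-0.3, 0.1, -1.7]
grip_width: 33.6
```

Run:
```python
from h import *
o=bot.get_obs();print(o["tool_pos"],o["tcp_rot"],o["contact_force"],o["moment"],o["grip_width"],bot.hold_point_z)
for c in ["side"]:
    im=bot.capture(c)[:,:,::-1].copy();cv2.imwrite(f"pics/{c}3.png",im)
```

```text
[461.93169398 199.11025807  70.46483299] [3.14138735e+00 5.24303237e-04 8.63408205e-05] [-0.29539456  0.09005294 -1.67939307] [-0.06478753  0.01326342 -0.00938828] 33.62511784997016 18.8
```

View pics/side3.png

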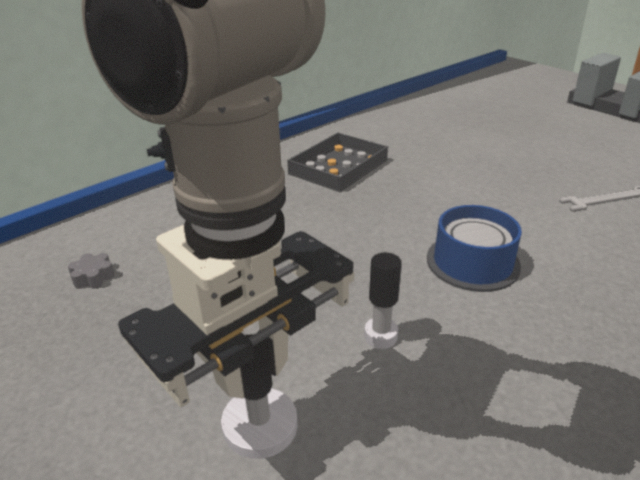

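>>> servo_tool:
  series:
    - [0, 0, 0, -0.2, 0]
    - [0, 0, 0, -0.5, 0]
    - [0, 0, 0, -0.5, 0]
    - [0, 0, 0, -0.5, 0]
    - [0, 0, 0, -0.5, 0]
    - [0, 0, 0, -0.5, 0]
    - [0, 0, 0, -0.3, 0]
    - [0, 0, 0, 0, 0]

```text
time: 7.52
tool_pos: [462.6, 199.4, 222.2]
tcp_rot: [-3.141, -0.003, 0.0]
contact_force: [-0.2, 0.6, -3.0]
grip_width: 33.6
```

>>> servo_tool:
  series:
    - [0, 0.02, 0.4, 0, 0]
    - [0, 0.025, 0.65, 0, 0]
    - [0, 0.025, 0.65, 0, 0]
    - [0, 0.025, 0.65, 0, 0]
    - [0, 0.025, 0.65, 0, 0]
    - [0, 0.025, 0.65, 0, 0]
    - [0, 0.025, 0.65, 0, 0]
    - [0, 0.025, 0.65, 0, 0]
    - [0, 0.025, 0.65, 0, 0]
    - [0, 0.025, 0.65, 0, 0]
    - [0, 0.025, 0.65, 0, 0]
    - [0, 0.02, 0.5, 0, 0]
    - [0, 0.02, 0.4, 0, 0]
    - [0, 0, 0, 0, 0]
    - [0, 0, 0, 0, 0]
    - [0, 0, 0, 0, 0]

```text
time: 9.52
tool_pos: [477.7, -190.0, 220.7]
tcp_rot: [-3.141, 0.0, 0.001]
contact_force: [0.6, -1.1, -2.5]
grip_width: 33.5
```

Run:
```python
from h import *
o=bot.get_obs();print(o["time"],o["tool_pos"],o["tcp_rot"],o["contact_force"],o["moment"],o["grip_width"])
x,y,z=o["tool_pos"]
for c in ["side","wrist","top"]:
    m=bot.camera_model(c)
    im=bot.capture(c)[:,:,::-1].copy();T=np.array(m["world_from_camera"])
    for l in ["presser_mid","presser"]:
      for d in bot.pinpoint(c,l): print(c,l,d["p"],T[:3,:3]@d["point"]+T[:3,3])
    draw(im,c,[(x,y,z-70.5,38),(x,y,z-54.5,38),(477,-191,64,56)],m)
    cv2.imwrite(f"pics/{c}4.png",im)
```

```text
9.525 [ 477.66136662 -189.9502173   220.71173751] [-3.14135778e+00  1.40760146e-04  1.19091842e-03] [ 0.55388343 -1.08536226 -2.47475486] [ 0.06571384  0.00392918 -0.00470469] 33.485578554413856
side presser_mid 0.91 [ 476.33307661 -188.84175555  207.05646199]
side presser 0.72 [ 480.36378554 -189.13827209  156.22256126]
wrist presser_mid 0.62 [ 477.76388687 -189.00717751  210.11668494]
wrist presser 0.84 [ 476.27816847 -185.95543317  151.82252144]
```

View pics/side4.png

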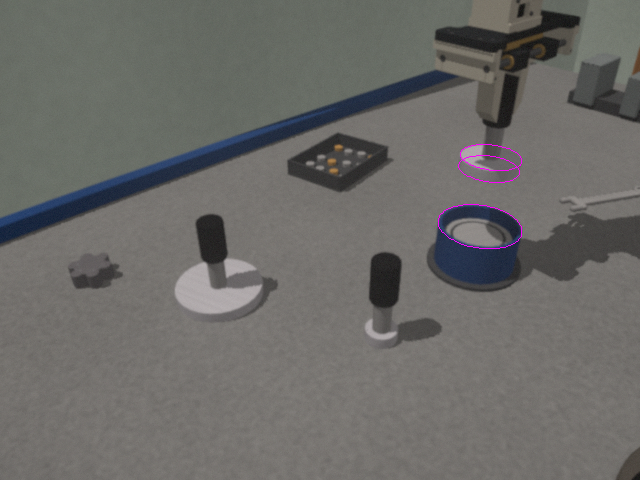

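View pics/wrist4.png

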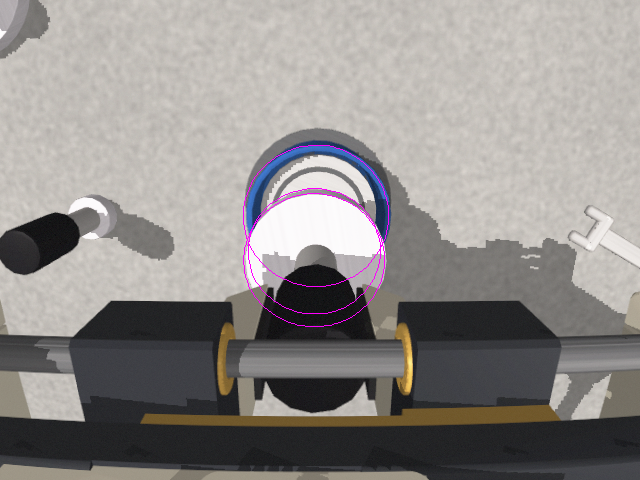

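The held presser is upright and fits its overlay, and it sits concentric with the pot within about 1–2 mm. Descending to just above the plate.

>>> servo_tool:
  series:
    - [0, 0, 0.03, 0.2, 0]
    - [0, 0, 0, 0.35, 0]
    - [0, 0, 0, 0.35, 0]
    - [0, 0, 0, 0.35, 0]
    - [0, 0, 0, 0.35, 0]
    - [0, 0, 0, 0.25, 0]
    - [0, 0, 0, 0.1, 0]
    - [0, 0, 0, 0, 0]
    - [0, 0, 0, 0, 0]

```text
time: 11.1
tool_pos: [478.1, -192.5, 123.8]
tcp_rot: [3.141, -0.001, 0.0]
contact_force: [-0.0, -0.5, -2.7]
grip_width: 33.6
```

Run:
```python
from h import *
o=bot.get_obs();print(o["time"],o["tool_pos"],o["tcp_rot"],o["contact_force"],o["moment"],o["grip_width"])
x,y,z=o["tool_pos"]
im=bot.capture("wrist")[:,:,::-1].copy();cv2.imwrite("pics/w5.png",im)
im=bot.capture("side")[150:330,380:580,::-1].copy();cv2.imwrite("pics/s5.png",cv2.resize(im,None,fx=3,fy=3))
```

```text
11.1 [ 478.08537322 -192.53502962  123.78047716] [ 3.14088172e+00 -1.12611534e-03  1.58612678e-04] [-0.02126718 -0.52814504 -2.67884007] [ 0.01063362  0.02202757 -0.02301951] 33.61406460772662
```

View pics/w5.png

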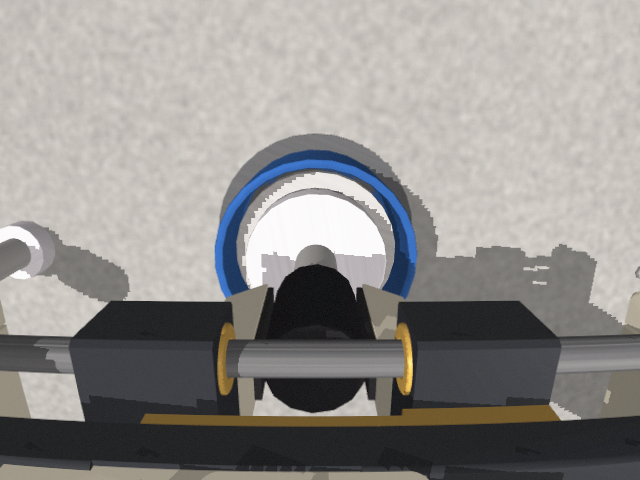

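View pics/s5.png

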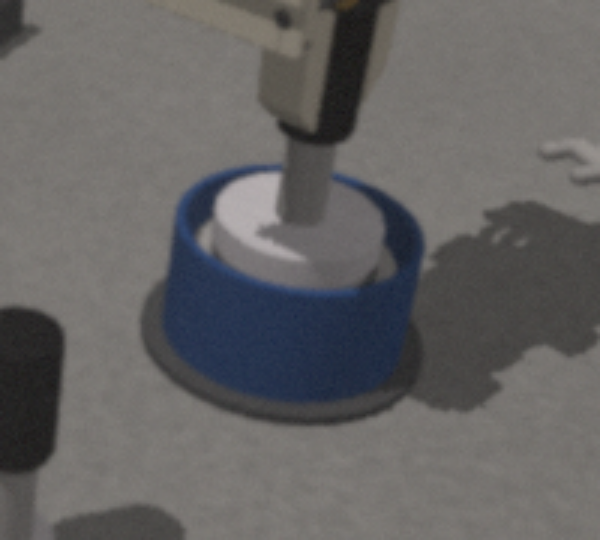

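Inside the rim and centred: foot mid at column 316, rim mid at column 316. Pressing slowly.

>>> servo_tool:
  series:
    - [0, 0, 0, 0.08, 0]
    - [0, 0, 0, 0.08, 0]
    - [0, 0, 0, 0.08, 0]
    - [0, 0, 0, 0.08, 0]
    - [0, 0, 0, 0.06, 0]
    - [0, 0, 0, 0, 0]

```text
time: 11.95
tool_pos: [478.0, -192.4, 104.8]
tcp_rot: [3.141, -0.001, 0.0]
contact_force: [-1.3, 2.0, 8.9]
grip_width: 33.5
```

>>> servo_tool:
  series:
    - [0, 0, 0, 0.06, 0]
    - [0, 0, 0, 0.05, 0]
    - [0, 0, 0, 0.02, 0]
    - [0, 0, 0, 0, 0]

```text
time: 12.45
tool_pos: [478.1, -192.4, 98.8]
tcp_rot: [3.141, -0.001, 0.0]
contact_force: [-2.6, 1.6, 11.0]
grip_width: 33.7
```

>>> servo_tool:
  series:
    - [0, 0, 0, 0.02, 0]
    - [0, 0, 0, 0, 0]

```text
time: 12.7
tool_pos: [478.1, -192.6, 98.0]
tcp_rot: [3.141, -0.002, 0.0]
contact_force: [-2.3, 1.8, 10.6]
grip_width: 33.8
```

>>> servo_tool:
  series:
    - [0, 0, 0, 0.02, 0]
    - [0, 0, 0, 0, 0]

```text
time: 12.95
tool_pos: [478.4, -192.7, 97.9]
tcp_rot: [3.14, -0.002, 0.0]
contact_force: [-5.0, 1.8, 18.1]
grip_width: 33.6
```

Run:
```python
from h import *
o=bot.get_obs();print(o["time"],o["tool_pos"],o["tcp_rot"],o["contact_force"],o["moment"],o["grip_width"])
x,y,z=o["tool_pos"]
m=bot.camera_model("wrist");im=bot.capture("wrist")[:,:,::-1].copy()
draw(im,"wrist",[(x,y,z+44.5,17),(x,y,z-54.5,38)],m);cv2.imwrite("pics/w6.png",im)
im=bot.capture("side")[:,:,::-1].copy();draw(im,"side",[(x,y,44,38),(x,y,88,17)])
cv2.imwrite("pics/s6.png",cv2.resize(im[150:330,380:580],None,fx=3,fy=3))
```

```text
12.95 [ 478.35191891 -192.69555886   97.86324188] [ 3.14004030e+00 -2.39715137e-03  2.45220259e-04] [-5.00079312  1.80447953 18.07629654] [0.55359182 0.94958178 0.00364036] 33.585911328550736
```

View pics/w6.png

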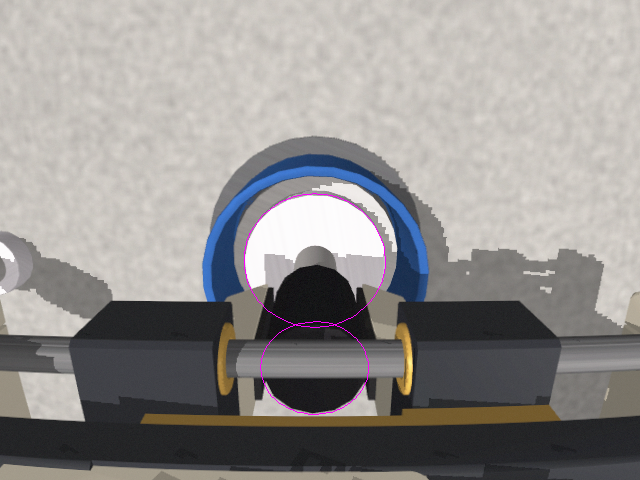

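View pics/s6.png

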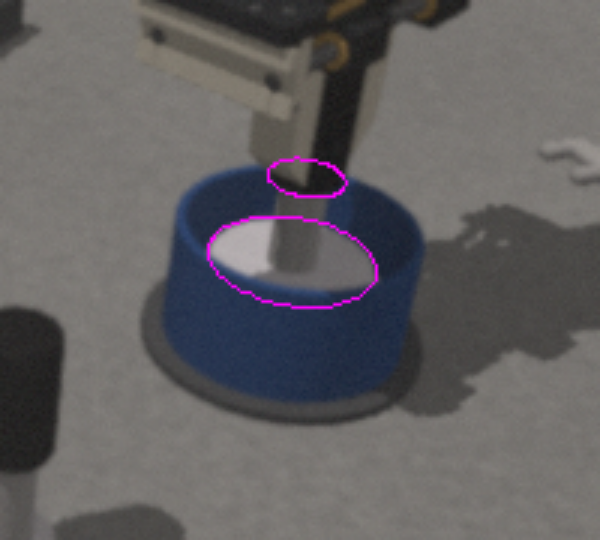

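The force jumped about 7 N with almost no travel, so the plate is at its stop. I'll seat it slightly more and hold.

>>> servo_tool:
  series:
    - [0, 0, 0, 0.01, 0]
    - [0, 0, 0, 0, 0]
    - [0, 0, 0, 0, 0]
    - [0, 0, 0, 0, 0]
    - [0, 0, 0, 0, 0]
    - [0, 0, 0, 0, 0]
    - [0, 0, 0, 0, 0]
    - [0, 0, 0, 0, 0]
    - [0, 0, 0, 0, 0]

```text
time: 14.18
tool_pos: [478.5, -192.8, 97.8]
tcp_rot: [3.14, -0.003, 0.0]
contact_force: [-4.9, 2.7, 21.1]
grip_width: 33.5
```

Held at the stop with about 24 N net for over a second. Releasing slowly, lifting, then moving to y ≈ -331 beside the pot.

>>> servo_tool:
  series:
    - [0, 0, 0, -0.06, 0]
    - [0, 0, 0, -0.08, 0]
    - [0, 0, 0, -0.08, 0]
    - [0, 0, 0, -0.08, 0]
    - [0, 0, 0, -0.08, 0]
    - [0, 0, 0, -0.1, 0]
    - [0, 0, 0, -0.2, 0]
    - [0, 0, 0, -0.3, 0]
    - [0, 0, 0, -0.4, 0]
    - [0, 0, 0, -0.3, 0]
    - [0, 0, 0, 0, 0]
    - [0, 0, 0, 0, 0]

```text
time: 15.68
tool_pos: [477.3, -192.1, 178.8]
tcp_rot: [-3.141, 0.001, 0.0]
contact_force: [-0.7, -0.0, -2.8]
grip_width: 33.5
```

Run:
```python
from h import *
o=bot.get_obs();print(o["time"],o["tool_pos"],o["tcp_rot"],o["contact_force"],o["moment"],o["grip_width"])
x,y,z=o["tool_pos"]
im=bot.capture("side")[:,:,::-1].copy();draw(im,"side",[(x,y,z-70.5,38),(x,y,z-54.5,38),(478,-330,0,38),(477,-191,46,47)])
cv2.imwrite("pics/s7.png",im)
im=bot.capture("top")[:,:,::-1].copy();draw(im,"top",[(478,-330,0,38)])
cv2.imwrite("pics/t7.png",im)
```

```text
15.675 [ 477.33140866 -192.11950524  178.752095  ] [-3.14121796e+00  7.94563182e-04  1.15427298e-04] [-0.72843698 -0.02173874 -2.82153324] [0.03395291 0.06243613 0.08339814] 33.485222747524695
```

View pics/s7.png

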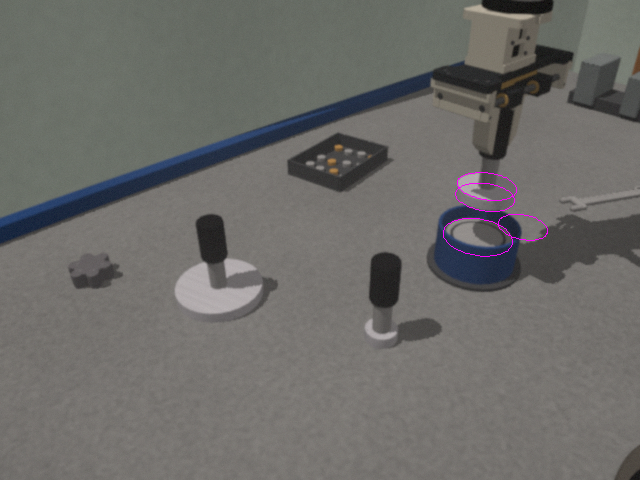

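View pics/t7.png

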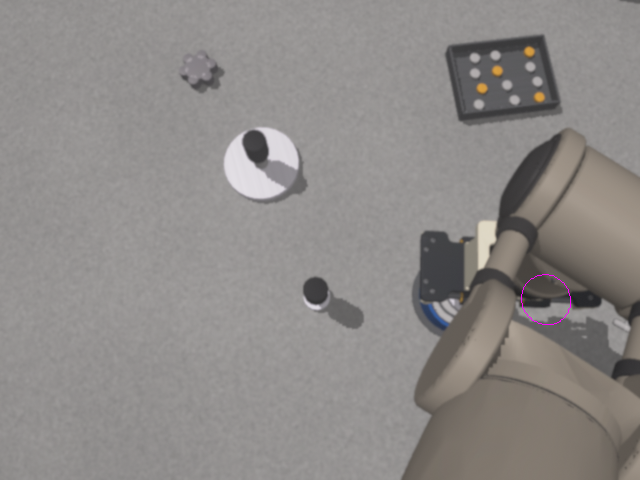

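The plate is back up at its rest height and the place-down spot at (478,-330) is free. Moving there and lowering.

>>> servo_tool:
  series:
    - [0, 0, 0.2, 0, 0]
    - [0, 0, 0.4, 0, 0]
    - [0, 0, 0.5, 0, 0]
    - [0, 0, 0.5, 0, 0]
    - [0, 0, 0.5, 0, 0]
    - [0, 0, 0.4, 0, 0]
    - [0, 0, 0.25, 0, 0]
    - [0, 0, 0, 0, 0]
    - [0, 0, 0, 0.2, 0]
    - [0, 0, 0, 0.4, 0]
    - [0, 0, 0, 0.4, 0]
    - [0, 0, 0, 0.4, 0]
    - [0, 0, 0, 0.3, 0]
    - [0, 0, 0, 0.2, 0]
    - [0, 0, 0, 0.1, 0]
    - [0, 0, 0, 0, 0]
    - [0, 0, 0, 0, 0]

```text
time: 17.9
tool_pos: [478.0, -330.1, 79.8]
tcp_rot: [3.141, -0.001, 0.0]
contact_force: [-0.2, 0.6, -2.8]
grip_width: 33.4
```

>>> servo_tool:
  series:
    - [0, 0, 0, 0.06, 0]
    - [0, 0, 0, 0.06, 0]
    - [0, 0, 0, 0.04, 0]
    - [0, 0, 0, 0, 0]

```text
time: 18.4
tool_pos: [477.6, -329.7, 71.0]
tcp_rot: [-3.141, 0.0, 0.0]
contact_force: [-0.1, -0.2, -2.7]
grip_width: 33.6
```

>>> servo_tool:
  series:
    - [0, 0, 0, 0.02, 0]
    - [0, 0, 0, 0, 0]

```text
time: 18.65
tool_pos: [477.7, -329.9, 70.3]
tcp_rot: [3.141, -0.0, 0.0]
contact_force: [-0.2, -0.1, -3.2]
grip_width: 33.4
```

>>> servo_tool:
  series:
    - [0, 0, 0, 0.015, 0]
    - [0, 0, 0, 0, 0]

```text
time: 18.9
tool_pos: [477.8, -330.0, 70.2]
tcp_rot: [3.141, -0.0, 0.0]
contact_force: [-1.6, 0.9, 4.6]
grip_width: 33.7
```

Contact with the bench (+7 N). Opening gently, then retreating.

>>> servo_tool:
  series:
    - [0.4, 0, 0, 0, 0]
    - [0.45, 0, 0, 0, 0]
    - [0.55, 0, 0, 0, 0]
    - [0.65, 0, 0, 0, 0]
    - [0.65, 0, 0, 0, 0]
    - [0.65, 0, 0, 0, 0]
    - [0.65, 0, 0, 0, 0]

```text
time: 19.77
tool_pos: [477.7, -329.9, 69.5]
tcp_rot: [3.141, -0.0, 0.0]
contact_force: [-0.3, 0.4, -1.1]
grip_width: 60.2
```

>>> servo_tool:
  series:
    - [0.65, 0, 0, -0.2, 0]
    - [0.65, 0, 0, -0.4, 0]
    - [0.65, 0, 0, -0.5, 0]
    - [0.65, 0, 0, -0.6, 0]
    - [0.65, 0, 0, -0.6, 0]
    - [0.65, 0, 0, -0.6, 0]
    - [0.65, 0, 0, -0.4, 0]
    - [0.65, 0, 0, 0, 0]
    - [0.65, 0, 0, 0, 0]

```text
time: 20.9
tool_pos: [477.3, -329.5, 233.8]
tcp_rot: [-3.141, 0.001, 0.0]
contact_force: [-1.1, 0.9, -0.1]
grip_width: 59.9
```

Run:
```python
from h import *
o=bot.get_obs();print(o["time"],o["tool_pos"],o["contact_force"],o["grip_width"])
for c in ["side","wrist"]:
    m=bot.camera_model(c);im=bot.capture(c)[:,:,::-1].copy();T=np.array(m["world_from_camera"])
    for l in ["presser_mid","presser","platen"]:
      for d in bot.pinpoint(c,l): print(c,l,d["p"],(T[:3,:3]@d["point"]+T[:3,3]).round(1))
    draw(im,c,[(478,-330,0,38),(478,-330,115,17),(477,-191,46,47)],m);cv2.imwrite(f"pics/{c}8.png",im)
```

```text
20.9 [ 477.33688971 -329.50451692  233.79417639] [-1.10590166  0.89020042 -0.0883609 ] 59.947308871467285
side presser_mid 0.79 [ 477.4 -327.1   55.3]
side presser 0.82 [ 475.9 -329.9    1.4]
side platen 0.87 [ 477.9 -190.7   45.2]
wrist presser_mid 0.91 [ 476.4 -329.    59.7]
wrist presser 0.62 [ 481.1 -327.     2. ]
wrist platen 0.71 [ 476.  -190.4   49.9]
```

View pics/side8.png

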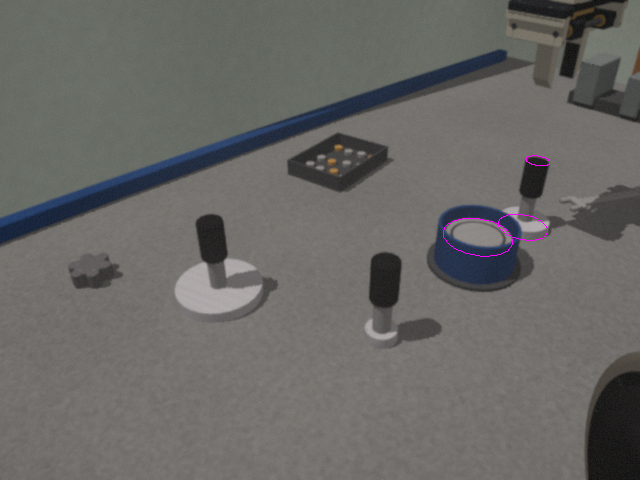

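View pics/wrist8.png

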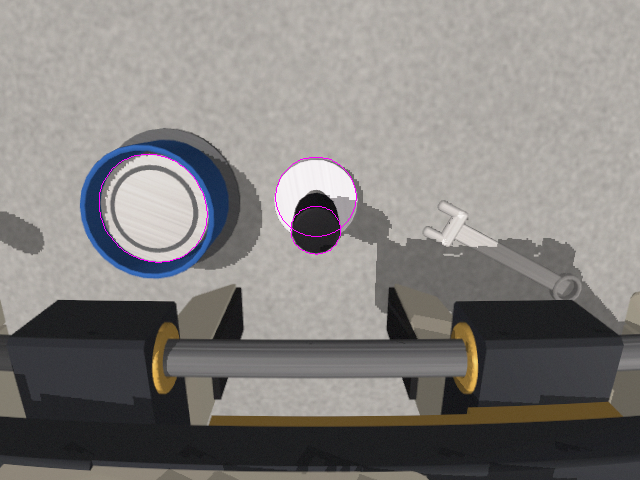

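The presser stands upright at pixels (316,197) in the wrist view. The plate is back up in the pot at (155,208), and the gripper is clear. Handing in.

```bash
python3 -c "
from plant import bot
print(bot.close_job())"
```

```text
the job is handed in; nothing more can be done
None
```

The job is done and handed in, with the robot clock at about 21 s. `close_job` gives no verdict, so this rests on my own checks.

- **Press:** I took the middle-sized presser and pushed the plate straight down to its stop, tool tilt under 0.2°. At the stop, the force rose from about 13 N to 21 N while the tool moved only 0.1 mm. I held it there for a little over a second at up to about 24 N. The plate's height wasn't measured while it was down; the force rise and a tool height within about 1 mm of the expected stop are the evidence.
- **Place:** After a slow release I stood the presser at about (478, -330), 139 mm from the pot's axis. It touched the bench at about 7 N before I opened the fingers.
- **Last checks:** The side and wrist views show the presser upright on the bench, the plate back at its rest height (network estimates 45 and 50 mm, true 46 mm), and the gripper clear at z = 234 mm. The bystander pressers look undisturbed.

**Disagreements:** The camera estimates of the pot's y position differed by up to about 6 mm. I used -191 to -192; the wrist view then showed the foot centred in the rim from side to side. While pressing there was also about 5 N of sideways force, with no visible tilt or slip.

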